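# Put the last shortbread finger away in its press-to-pop canister

## Task

Tea is over: put the shortbread finger left on the white plate back with the other shortbread fingers in their clear canister, then seal that canister again so that they stay crisp. Its lid is locked until you press the round button in it fully in and let go, so that it springs up as a handle; at the end the lid must sit fully home and its button must be pressed in again so that it stays down. The shortbread is crumbly: hold it lightly, lower it in rather than drop it, press on the lid no harder than it needs, and leave the plate, the mug and the canister of round biscuits where they stand.

Things in the scene. Friction and masses are not known exactly. Their poses are not given: they have to be found in the camera images.
- canister: the shortbread canister, loose: round, clear plastic, 108 mm across, rim 108 mm above the origin (centre of its underside, z up), holding layers of shortbread fingers (fixed; their level top is 57 mm above the origin). A closed canister of the same make stands near it with round brown biscuits.
- canister_rim (a point): centre of its mouth, in the plane of the rim. The mouth is 90 mm across in a 9 mm wide rim; this lip is 10 mm deep, below it the inside is 102 mm across. The worktop in front of the canisters, towards the robot, is free but for a teaspoon at its front edge: room to stand the lid on.
- lid: its white lid, loose, 0.2 to 0.3 kg. Origin: on its axis, in the plane that rests on the rim; z up. Flange 110 mm across, from the origin up to +5 mm. Below it a plug 86 mm across, tapered to 74 mm at its foot at -24 mm, enters the mouth with 2 mm to spare all round at any yaw. Stood on the worktop it rests on the plug. Button up: seal pads drawn in; button down: they lock the plug under the lip.
- button (a joint): the button in the lid, m along the lid's z: 0 latched down (top 7 mm above the flange); -0.0065 fully in (hard stop, top level with the flange); +0.016 sprung up. Pressed from 0 to the stop and let go, it springs up; pressed from up to the stop and let go, it stays at 0; pressed less deep, it returns. Spring 4 N up, 6 N at the stop. Push near its centre with closed fingertips.
- button_top (a point): centre of the button's flat steel top, 12 mm above the lid's origin when latched. The button is round, 50 mm across; sprung up, its upright side stands 23 mm above the flange and is the lid's handle. 10 to 15 N press it fully in, a grip of 10 to 30 N holds it; over 100 N, knocks included, the lid cracks.
- biscuit: the shortbread finger on the plate, loose, about 30 g: pale brown bar, 60 mm long (x), 22 mm wide (y), 13 mm thick (z). Origin: centre of its underside. A grip of 5 to 15 N holds it; over 40 N it crumbles.
- plate: the white plate on which the finger lies, loose, 150 mm across, 14 mm high with a gently rising rim; flat floor 90 mm across, 5 mm above the origin (centre of its underside). Leave it where it is.
- mug: dark stoneware mug, 92 mm across, 94 mm high, with an ear handle, loose; origin at its underside. Leave it where it is.
- ginger_canister: the other canister, closed, with round brown biscuits in it: 110 mm across, 120 mm high with its lid, loose; origin: centre of its underside. Leave it alone.
Not all that is in view belongs to the job. There is more than one size of the biscuit; the job needs the middle-sized.

How it is judged (in metres and radians):
On the way, in this order (a step that is already met when the one before it is completed fails the run):
1. the button has sprung up while the lid still sits on the shortbread canister (value of joint button above 0.012 m and horizontal distance between lid and canister below 0.004 m and z of lid in the frame of canister between 0.105 and 0.111 m and angle between lid's own z axis and vertical below 0.05 rad), for 0.1 s.
2. the lid is off and the shortbread finger is inside the canister (horizontal distance between lid and canister above 0.06 m and horizontal distance between biscuit and canister below 0.045 m and z of biscuit in the frame of canister between 0.045 and 0.092 m), for 0.2 s.
At the end, for the whole second after the job is handed in: The finger lies inside the shortbread canister; its lid is fully home (level within 3 deg, within 4 mm of the axis and 3 mm in height) with the button latched down (within 3 mm of its latched height); the canister stands upright on the worktop and everything is at rest (horizontal distance between biscuit and canister below 0.045 m and z of biscuit in the frame of canister between 0.045 and 0.092 m and horizontal distance between lid and canister below 0.004 m and z of lid in the frame of canister between 0.105 and 0.111 m and angle between each of lid, canister's own z axis and vertical below 0.05 rad and value of joint button between -0.003 and 0.003 m and height (world z) of canister between -0.004 and 0.006 m and linear speed of each of canister, lid below 0.02 m/s and linear speed of biscuit below 0.03 m/s); the robot touches nothing.
It fails at once if the fingers pressed on the lid or squeezed its button with more than 100 N in all, knocks included (contact force between the fingers and lid above 100 N).
It fails at once if the shortbread finger was squeezed to crumbs (a grip of 40 N, 80 N over both fingers) (contact force between the fingers and biscuit above 80 N).
It fails at once if the shortbread finger was dropped or flung (faster than 1.3 m/s) (linear speed of biscuit above 1.3 m/s).
It fails at once if the mug, the plate or the other canister was moved by more than 30 mm or knocked over (distance of any of mug, plate, ginger_canister from where it was at the start of the episode above 0.03 m or angle between any of mug, plate, ginger_canister's own z axis and vertical above 0.3 rad).
It also fails if it takes over 72 s, if anything falls off the work surface, if the arm or the gripper's body presses on something with over 40 N, if the wrist force passes 120 N, or if a joint passes its speed limit or range.

## Robot

A 6-joint arm with a two-finger parallel gripper is mounted at the origin on a cart in front of the work surface, level with it; the furniture and walls round the work are solid. World frame = base frame: x ahead of the robot, y to its left, z up, the work surface at z = 0. Lengths are in mm, angles in rad, forces in N, time in s.
With the tool pointing down it reaches from about 300 to 775 mm from the base axis. Payload 14.6 kg.
Tool frame: the origin (TCP) lies between the finger pads; the fingertips stand manip.tip_reach ahead of it and the grasp point (between the pads) lies 5 mm behind it (manip.tip_reach is the distance from the TCP to the fingertips, in mm); z points along the fingers, y is the line along which they close (so a half turn about z gives the same grasp; the last joint's range is limited). The gripper opens to 94 mm and grips with 3 to 60 N. Pads are 16 mm wide; open, the fingers measure 119 mm over their backs; the gripper's body (75 mm by 177 mm) begins 78 mm behind the grasp point.
Start: joints at [1.176, 0.3, 1.521, -0, 1.321, -0.067], TCP at [177.076, 520.705, 219.446] pointing down, gripper open.
Joint ranges: [-3.03, 3.03], [-0.79, 2.21], [0.23, 2.52], [-1.04, 4.18], [0, 3.07], [-2.55, 2.55]. Speed limits (rad/s): [2.22, 2.22, 2.57, 3.14, 3.14, 3.14].

## Interface

Orientations are given as [roll, pitch, yaw] about the fixed x, y, z axes, in that order (R = Rz(yaw) Ry(pitch) Rx(roll)).
In Python, from cell import manip gives the robot as it stands. The module is installed in compiled form; this text tells all that it offers.
- The arm moves only by the shell command python3 -m creep 'ROWS' [FORCE]. ROWS is JSON, a list of rows, each a list of 3 entries, a list of its own where there are three numbers: the opening, from -1 (shut) to 1 (fully open), then the shift along the tool's x, y, z in cm, then the turn about the tool's z in units of 5 degrees (1.0 is 5 degrees). In form: [[grip, [tx, ty, tz], roll], ...]. A call has 1 to 12 rows; each row is the pose to reach, as a shift and turn from the pose commanded when the call began, along the tool's axes at that moment; what a row does not reach only later rows make up. A row lasts 1/10 s, in which the tool goes at most 50 mm and 8.59 degrees, less where a joint would pass 70% of its speed; a pose out of reach is approached as far as the arm can. A call with a gripper value outside its range is refused whole. The fingers move at their own pace and stop on an object; FORCE is the grip in N (left out, the last holds). Time passes only in rows, so rows that repeat a pose let the fingers close. It gives the time, the measured TCP pose, the force, the opening and the grip force at its end, in the units of the state.
- manip.read_state(): the state, without advancing time (a new reading comes with each control period).
- manip.camera(name): name is "scene" or "top" or "wrist"; returns the picture (420x560x3 uint8, red, green, blue); there is no depth.
- manip.camera_params(name): a dict with "fovy" (degrees; the focal length in pixels is half the picture's height over the tangent of half this angle, whatever the lens; pixels are square), "cx", "cy" (the principal point, pixels), "origin" and "attitude" of the camera in the world. Camera axes: x right, y down, z forward; pixel columns grow to the right and rows downward; lengths in mm; the calibration is good to about 2 mm. A picture is of the moment at which its call begins: read the wrist's pose just before it. camera_params takes no time and is no camera call; for the wrist camera it gives the pose at the moment of the call.
- manip.sign_off(): hands the job in; it is judged then, once.
The state is a dict: "clock": time; "joints": joint angles; "qd": joint speeds; "effort": joint torques, N m; "eef_pos": TCP position; "eef_rot": TCP orientation; "wrist_force": force on the tool from outside, world axes, zero at the start; "moment": the same for the moment, N m; "finger_gap": finger opening in mm; "finger_force": force on a finger pad.
Only numpy, scipy, OpenCV 4.12 (cv2) and the standard library are available. Lean on these libraries where they do the work, as an engineer would, in place of code of your own. Each camera call takes 0.05 s, during which the arm holds its last target. There are 200 camera calls.

## Working session

There is one attempt and no reset: what is moved stays moved. The work goes in short steps, Python scripts to look and compute and a shell command to move; the robot and the scene stay as the last step left them, time stands still between calls to the robot, and variables do not carry over. Pictures are saved under pics/ and viewed, at most 12 in all, crops included, and the job is handed in when it is done.

```bash
mkdir -p pics; cat > h.py <<'E'
import numpy as np,cv2
from cell import manip
from scipy.spatial.transform import Rotation as R
def snap(n,f):
    p=manip.camera_params(n); im=manip.camera(n)[:,:,::-1].copy(); cv2.imwrite(f'pics/{f}.png',im); return im,p
def cam(p):
    a=np.array(p['attitude'],float)
    M=a if a.shape==(3,3) else R.from_euler('xyz',a).as_matrix()
    return M,np.array(p['origin'],float),210/np.tan(np.radians(p['fovy'])/2)
def ray(p,u,v):
    M,o,f=cam(p); d=M@np.array([(u-p['cx'])/f,(v-p['cy'])/f,1]); return o,d/np.linalg.norm(d)
def onz(p,u,v,z):
    o,d=ray(p,u,v); return o+d*(z-o[2])/d[2]
def proj(p,X):
    M,o,f=cam(p); c=M.T@(np.array(X)-o); return f*c[0]/c[2]+p['cx'],f*c[1]/c[2]+p['cy']
def tri(*obs):
    A=np.zeros((3,3));b=np.zeros(3)
    for p,u,v in obs:
        o,d=ray(p,u,v);P=np.eye(3)-np.outer(d,d);A+=P;b+=P@o
    X=np.linalg.solve(A,b); return X,[np.linalg.norm((np.eye(3)-np.outer(d,d))@(X-o)) for o,d in [ray(*q) for q in obs]]
E
python3 - <<'E'
from h import *
s,ps=snap('scene','s0');t,pt=snap('top','t0');w,pw=snap('wrist','w0')
for p in(ps,pt,pw):print(p)
print(manip.tip_reach,manip.read_state())
E
```

```text
{'fovy': 52.62929557279935, 'cx': 279.74748947842255, 'cy': 205.2684061619369, 'origin': array([ 178.78393573, -579.63923541,  689.16349303]), 'attitude': array([-2.29304512, -0.00855546, -0.49609953])}
{'fovy': 45.41037757160779, 'cx': 272.63142039681384, 'cy': 210.0961233752596, 'origin': array([ 354.93349299,   -4.49550765, 1140.79175779]), 'attitude': array([-2.97951704, -0.02040438, -1.55780358])}
{'fovy': 58.845145684136085, 'cx': 279.64537841159404, 'cy': 207.58607098691968, 'origin': array([105.89899935, 545.07807323, 384.94484619]), 'attitude': array([2.87650487e+00, 1.85644754e-03, 1.24299925e+00])}
14.0 {'clock': 0.15, 'joints': array([ 1.17641598e+00,  3.00325721e-01,  1.52141729e+00, -5.00209652e-06,
        1.32068089e+00, -6.66147859e-02]), 'qd': array([ 0.00133826, -0.0004193 , -0.00237798, -0.00054312, -0.00158151,
       -0.00069715]), 'effort': array([ 5.40385172e-04, -5.31966734e+01, -3.52816200e+01,  7.08121760e-02,
        2.36270169e-02, -1.41195328e-04]), 'eef_pos': array([177.00475908, 520.55409748, 219.03536046]), 'eef_rot': array([-3.14076293e+00, -5.04978455e-05,  2.81382831e+00]), 'wrist_force': array([-0.99066282,  0.3377701 , -0.78626714]), 'moment': array([-0.04799708,  0.00939115, -0.01219969]), 'finger_force': 0.0, 'finger_gap': 93.51081990224802}
```

View pics/s0.png

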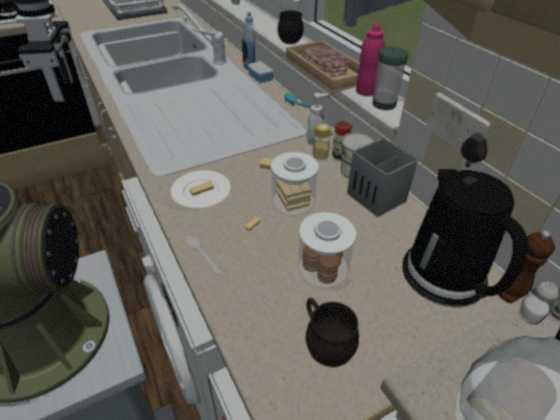

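View pics/t0.png

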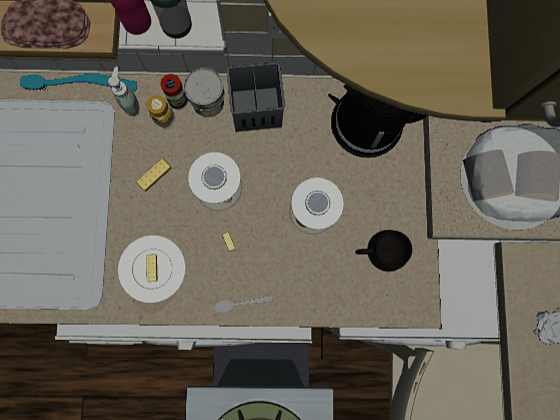

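Candidates, top-view pixels:
- Canisters: the one at (214,178), scene (295,165), shows stacked pale bars, so it is the shortbread. The one at (317,204), scene (327,230), holds round brown biscuits, so it is the ginger one.
- Bars: the one on the plate at (152,268) is mid-sized. The one on the worktop at (153,174) is larger, and the one at (229,241) is smaller.

The spoon is at (243,303) and the mug at (389,250). I'll measure these and check the choice in one close crop.

```bash
cat > m.py <<'E'
from h import *
from h import manip as m
s=cv2.imread('pics/s0.png');t=cv2.imread('pics/t0.png');ps=m.camera_params('scene');pt=m.camera_params('top')
def comp(im,mask,u,v,r=60):
    n,l,st,c=cv2.connectedComponentsWithStats(mask.astype(np.uint8))
    best=[i for i in range(1,n) if st[i,4]>25 and np.hypot(*(c[i]-[u,v]))<r]
    i=min(best,key=lambda i:np.hypot(*(c[i]-[u,v])))
    cnt=max(cv2.findContours((l==i).astype(np.uint8),0,1)[0],key=len); return c[i],cnt[:,0],st[i,4]
def bar(im):
    h=cv2.cvtColor(im,cv2.COLOR_BGR2HSV); return (h[...,0]>10)&(h[...,0]<32)&(h[...,1]>75)&(h[...,2]>120)
def white(im): # bright grey
    h=cv2.cvtColor(im,cv2.COLOR_BGR2HSV); return (h[...,1]<40)&(h[...,2]>185)
if __name__=='__main__':
    for n,a,b in [('plate',(201,188),(152,268)),('big',(266,163),(153,174)),('small',(252,223),(229,241))]:
        ca,ka,_=comp(s,bar(s),*a);cb,kb,_=comp(t,bar(t),*b)
        X,e=tri((ps,*ca),(pt,*cb)); print(n,ca,cb,X.round(1),np.round(e,1))
        W=np.array([onz(pt,u,v,X[2])[:2] for u,v in kb],np.float32); r=cv2.minAreaRect(W);bx=cv2.boxPoints(r)
        e=max([(bx[1]-bx[0]),(bx[2]-bx[1])],key=np.linalg.norm); print(r,'long-axis deg',np.degrees(np.arctan2(e[1],e[0])))
    for n,b in [('lid',(214,178)),('ging',(317,204))]:
        g=cv2.cvtColor(t,cv2.COLOR_BGR2GRAY);x,y=b
        print(n,g[y,x-24:x+25:3],t[y,x],t[y,x-18])
    a=cv2.resize(s[130:300,160:370],None,fx=3,fy=3);b=cv2.resize(t[140:310,110:350],None,fx=2,fy=2)
    cv2.imwrite('pics/c0.png',cv2.resize(a,(630,510)));
E
python3 m.py
```

```text
plate [200.69298246 187.35964912] [150.83884298 267.39669421] [405.4 244.   14.4] [0.6 0.6]
((404.9476623535156, 244.6005401611328), (57.723384857177734, 19.96172332763672), 2.9006290435791016) long-axis deg 2.9006217
big [265.38028169 161.33802817] [152.60869565 173.9610984 ] [604.8 252.1  25.8] [11.8 11.8]
((616.5656127929688, 247.9722442626953), (28.81436538696289, 79.67631530761719), 45.01224136352539) long-axis deg -44.987743
small [252.22222222 222.66666667] [228.24137931 240.81896552] [467.8  74.6   6.8] [0.8 0.8]
((468.22320556640625, 74.17485046386719), (41.045692443847656, 15.035306930541992), 21.883974075317383) long-axis deg 21.88398
lid [182 181 181 182 174 113 118 117 117 114 112 126 116 181 181 181 184] [121 118 113] [179 182 180]
ging [183 181 181 181 111 116 116 116 113 115 116 109 122 182 181 182 183] [117 114 109] [179 182 181]
```

View pics/c0.png

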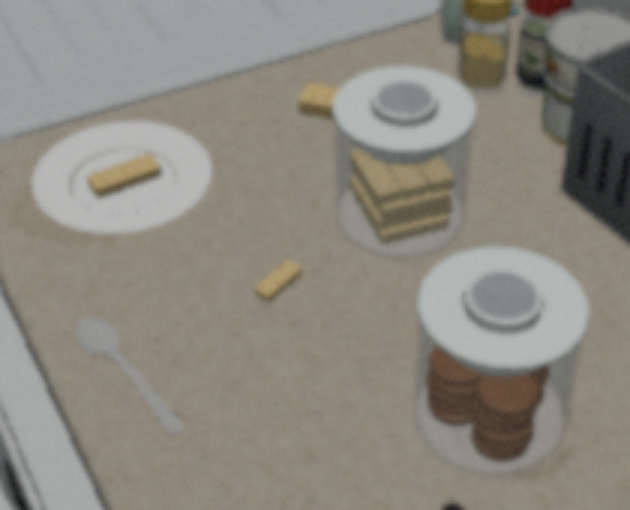

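The crop (3x, offset (160,130)) confirms it. The canister at crop (405,150) holds stacked pale bars. The plate's bar at (124,173) lies between the large one behind the canister at (320,100) and the small one at (278,278). Next is the button.

```bash
python3 - <<'E'
from m import *
def steel(im):
    h=cv2.cvtColor(im,cv2.COLOR_BGR2HSV);return (h[...,1]<40)&(h[...,2]>85)&(h[...,2]<158)
for n,a,b in [('lid',(295,164),(214,177)),('ging',(327,229),(317,203))]:
    o=[]
    for im,p,c in((s,ps,a),(t,pt,b)):
        m1=np.zeros(im.shape[:2],bool);m1[c[1]-16:c[1]+17,c[0]-18:c[0]+19]=1
        cc,k,ar=comp(im,steel(im)&m1,*c,r=12); e=cv2.fitEllipse(cv2.convexHull(k)); print(n,cc,ar,e); o.append((p,*e[0]))
    X,e=tri(*o);print(X.round(1),np.round(e,1))
w=cv2.imread('pics/t0.png')
for n,c in [('lid',(214,180))]:
    m1=np.zeros(t.shape[:2],bool);m1[c[1]-40:c[1]+40,c[0]-40:c[0]+40]=1
    cc,k,ar=comp(t,(cv2.cvtColor(t,6)>165)&m1,*c,r=20);e=cv2.fitEllipse(cv2.convexHull(k));print(e,onz(pt,*e[0],111))
# plate centre
P=np.array([onz(pt,u,v,14)[:2] for u,v in comp(t,cv2.cvtColor(t,6)>165,152,268,20)[1]],np.float32);print('plate',cv2.minEnclosingCircle(P))
st=manip.read_state();print(st['eef_pos'],st['eef_rot'],R.from_euler('xyz',st['eef_rot']).as_matrix().round(3))
E
```

```text
lid [294.56573705 164.88047809] 251 ((294.4869689941406, 164.9141845703125), (14.85301399230957, 21.93084144592285), 91.6862564086914)
lid [213.72065728 176.78169014] 426 ((213.75314331054688, 176.85093688964844), (25.31885528564453, 25.701459884643555), 67.02084350585938)
[591.6 101.  112.9] [0.2 0.2]
ging [326.94101877 230.63806971] 373 ((326.88677978515625, 230.92628479003906), (20.264209747314453, 26.101276397705078), 100.0154037475586)
ging [317.35116279 202.32325581] 430 ((317.2646789550781, 202.6586151123047), (25.048961639404297, 25.782228469848633), 146.98397827148438)
[ 539.6 -115.6  113.6] [0.9 0.9]
((213.8607940673828, 177.31698608398438), (49.722232818603516, 51.59086990356445), 78.21949768066406) [591.23431848 100.824688   111.        ]
plate ((406.5613708496094, 241.9770965576172), 27.311336517333984)
[177.00475908 520.55409748 219.03536046] [-3.14076293e+00 -5.04978455e-05  2.81382831e+00] [[-0.947  0.322 -0.   ]
 [ 0.322  0.947 -0.001]
 [ 0.    -0.001 -1.   ]]
```

```bash
python3 -m creep '[[-1,[-52.7,-26.4,0],-4.35],[-1,[-52.7,-26.4,0],-4.35],[-1,[-52.7,-26.4,0],-4.35],[-1,[-52.7,-26.4,0],-4.35],[-1,[-52.7,-26.4,0],-4.35],[-1,[-52.7,-26.4,0],-4.35],[-1,[-52.7,-26.4,0],-4.35],[-1,[-52.7,-26.4,0],-4.35],[-1,[-52.7,-26.4,0],-4.35],[-1,[-52.7,-26.4,0],-4.35],[-1,[-52.7,-26.4,0],-4.35],[-1,[-52.7,-26.4,0],-4.35]]'; python3 -m creep '[[-1,[0,0,0],0],[-1,[0,0,0],0],[-1,[0,0,0],0]]'; python3 - <<'E'
from h import *
s=manip.read_state();print(s['eef_pos'],s['eef_rot'],s['finger_gap'])
w,p=snap('wrist','w1');print(p['origin'],p['attitude'],[proj(p,(591,101,z)) for z in(113,120)])
E
```

```text
clock: 1.35
eef_pos: [592.2, 99.1, 219.2]
eef_rot: [3.142, -0.0, -3.09]
wrist_force: [0.6, 1.4, -0.3]
finger_gap: 1.7
finger_force: 0.0
clock: 1.65
eef_pos: [590.4, 101.9, 219.3]
eef_rot: [3.141, -0.0, -3.089]
wrist_force: [0.2, 0.6, -0.2]
finger_gap: 0.6
finger_force: 0.0
[590.42095793 101.87914377 219.33985757] [ 3.14146548e+00 -4.57980338e-04 -3.08899173e+00] 0.5979790536060989
[515.39200709  97.77209882 385.37255748] [2.87721005e+00 7.36637686e-04 1.62336476e+00] [(np.float64(278.9226629745215), np.float64(210.0480245976253)), (np.float64(278.89800708881205), np.float64(212.5766997246015))]
```

View pics/w1.png

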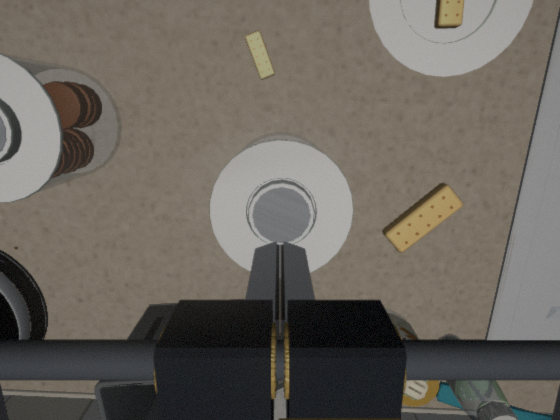

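The wrist view shows the lid centred at (281,209), the button at (281,212), and the closed fingers at column 281. The measured position holds to within about 1.5 mm, so I'm going down.

```bash
python3 - <<'E'
from h import *
ps,pt=manip.camera_params('scene'),manip.camera_params('top');pw=manip.camera_params('wrist')
print(tri((ps,294.5,164.9),(pt,213.75,176.85),(pw,281,212)))
E
python3 -m creep '[[-1,[0,0,2.5],0],[-1,[0,0,5],0],[-1,[0,0,7],0],[-1,[0,0,7.5],0],[-1,[0,0,7.5],0],[-1,[0,0,7.5],0]]'
```

```text
(array([592.32501896, 102.0334639 , 111.9038245 ]), [np.float64(0.2491515167938714), np.float64(1.0668232574058998), np.float64(1.009671889726047)])
clock: 2.3
eef_pos: [591.3, 101.6, 145.8]
eef_rot: [3.141, 0.002, -3.089]
wrist_force: [-0.1, 0.6, -0.0]
finger_gap: 0.7
finger_force: 0.0
```

```bash
python3 -m creep '[[-1,[0,0,0.2],0],[-1,[0,0,0.4],0],[-1,[0,0,0.6],0],[-1,[0,0,0.8],0],[-1,[0,0,0.8],0]]'
```

```text
clock: 2.8
eef_pos: [590.9, 101.0, 136.1]
eef_rot: [-3.142, -0.001, -3.09]
wrist_force: [-0.3, 0.0, -0.7]
finger_gap: 0.2
finger_force: 0.0
```

```bash
python3 -m creep '[[-1,[0,0,0.2],0],[-1,[0,0,0.4],0],[-1,[0,0,0.5],0],[-1,[0,0,0.5],0]]'
```

```text
clock: 3.2
eef_pos: [591.2, 101.1, 131.6]
eef_rot: [-3.142, 0.0, -3.09]
wrist_force: [-0.2, -1.0, 5.0]
finger_gap: 0.7
finger_force: 2.5
```

Contact at about 120 mm, with the spring at 5 N.

```bash
python3 -m creep '[[-1,[0,0,0.2],0],[-1,[0,0,0.35],0],[-1,[0,0,0.45],0],[-1,[0,0,0.45],0]]'
```

```text
clock: 3.6
eef_pos: [591.2, 101.1, 127.7]
eef_rot: [3.142, 0.001, -3.09]
wrist_force: [-3.0, -0.8, 8.8]
finger_gap: 0.2
finger_force: 4.7
```

```bash
python3 -m creep '[[-1,[0,0,0.05],0],[-1,[0,0,0.1],0],[-1,[0,0,0.1],0]]'
```

```text
clock: 3.9
eef_pos: [591.3, 101.1, 127.6]
eef_rot: [-3.142, 0.001, -3.09]
wrist_force: [-7.0, -0.8, 17.1]
finger_gap: 0.9
finger_force: 8.6
```

At the hard stop with 17 N. Letting go and looking.

```bash
python3 -m creep '[[-1,[0,0,-1.5],0],[-1,[0,0,-4],0],[0.7,[0,0,-5.5],0],[0.7,[0,0,-5.5],0],[0.7,[0,0,-5.5],0],[0.7,[0,0,-5.5],0]]'; python3 - <<'E'
from h import *
w,p=snap('wrist','w2');t,pt=snap('top','t2');s,ps=snap('scene','s2');st=manip.read_state();print(st['eef_pos'],st['finger_gap'])
print([proj(p,(592,102,z)) for z in(108,120,136)])
a=cv2.resize(s[130:230,240:350],None,fx=4,fy=4);cv2.imwrite('pics/c2.png',np.hstack([cv2.resize(w,(400,400)),cv2.resize(a,(400,400))]))
E
```

```text
clock: 4.5
eef_pos: [590.6, 101.0, 179.7]
eef_rot: [-3.141, -0.002, -3.09]
wrist_force: [-0.7, 0.2, -0.2]
finger_gap: 29.0
finger_force: 0.0
[590.76527811 101.0512971  180.09650159] 40.95120518094962
[(np.float64(281.47694213715704), np.float64(225.39357230079437)), (np.float64(281.5480686468652), np.float64(231.14252569449872)), (np.float64(281.65442921035776), np.float64(239.7393473993115))]
```

View pics/c2.png

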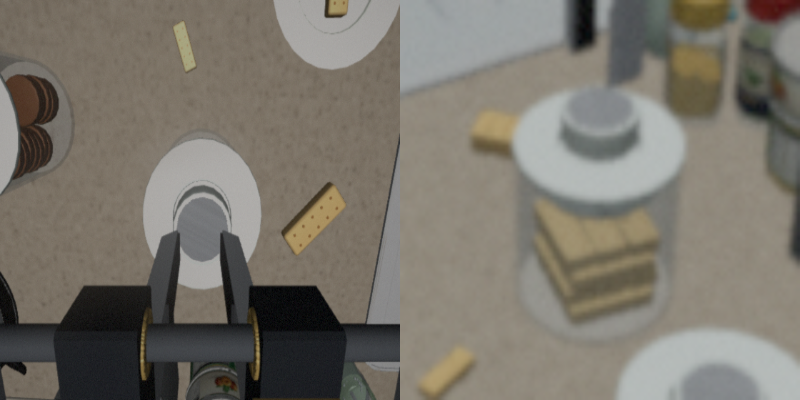

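The button is sprung up: a tall cylinder at scene crop (598,115), and the wrist view has its top at (284,238). I'll grip it as the handle.

```bash
python3 -m creep '[[0.7,[-0.1,0.15,0],0],[0.7,[-0.1,0.15,0],0],[0.7,[-0.1,0.15,0],0],[0.7,[-0.1,0.15,2],0],[0.7,[-0.1,0.15,4],0],[0.7,[-0.1,0.15,4.8],0],[0.7,[-0.1,0.15,4.8],0],[0.7,[-0.1,0.15,4.8],0]]' 20; python3 -m creep '[[-1,[0,0,0],0],[-1,[0,0,0],0],[-1,[0,0,0],0],[-1,[0,0,0],0],[-1,[0,0,0],0],[-1,[0,0,0],0],[-1,[0,0,0],0]]' 20
```

```text
clock: 5.45
eef_pos: [592.3, 102.7, 133.8]
eef_rot: [3.142, 0.001, -3.09]
wrist_force: [0.2, 0.7, -0.2]
finger_gap: 79.9
finger_force: 0.0
clock: 6.15
eef_pos: [592.0, 102.7, 133.2]
eef_rot: [3.141, 0.0, -3.09]
wrist_force: [-0.8, 0.3, 2.9]
finger_gap: 50.0
finger_force: 20.0
```

```bash
python3 -m creep '[[-1,[0,0,-0.3],0],[-1,[0,0,-0.8],0],[-1,[0,0,-1.6],0],[-1,[0,0,-2.6],0],[-1,[0,0,-3.8],0],[-1,[0,0,-5],0],[-1,[0,0,-6],0],[-1,[0,0,-6],0],[-1,[0,0,-6],0]]'; python3 - <<'E'
from h import *
t,pt=snap('top','t3');cv2.imwrite('pics/c3.png',cv2.resize(t[130:330,100:380],(700,500)))
for u,v in[(223,306),(272,298)]:print(onz(pt,u,v,2))
E
```

```text
clock: 7.05
eef_pos: [591.9, 102.6, 192.9]
eef_rot: [3.142, -0.0, -3.09]
wrist_force: [-0.0, 0.5, -4.0]
finger_gap: 49.7
finger_force: 20.0
[323.40657385  82.34114452   2.        ]
[342.33525893 -26.48876644   2.        ]
```

View pics/c3.png

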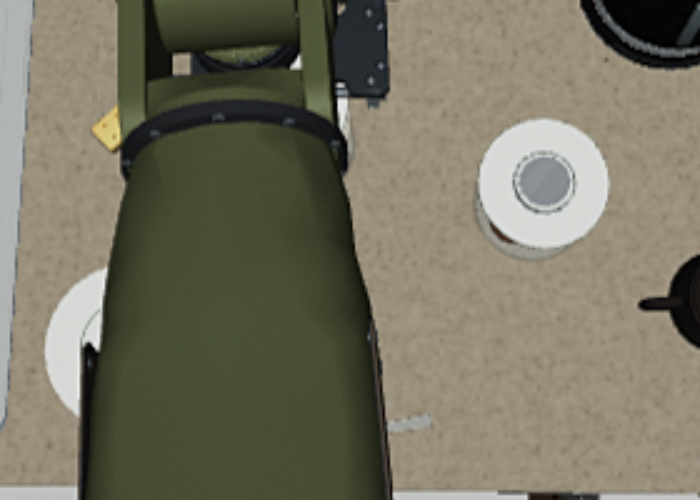

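```bash
python3 -m creep '[[-1,[1.5,-1,0],0],[-1,[4.5,-3,0],0],[-1,[8,-5.4,0],0],[-1,[11.5,-7.7,0],0],[-1,[14.5,-9.8,0],0],[-1,[16.3,-11,0],0],[-1,[16.3,-11,2],0],[-1,[16.3,-11,5],0],[-1,[16.3,-11,8.5],0],[-1,[16.3,-11,11.5],0],[-1,[16.3,-11,13.2],0],[-1,[16.3,-11,13.2],0]]'; python3 -m creep '[[-1,[0,0,0.3],0],[-1,[0,0,0.6],0],[-1,[0,0,0.8],0],[-1,[0,0,0.9],0],[-1,[0,0,0.9],0]]'
```

```text
clock: 8.3
eef_pos: [433.4, -15.5, 58.8]
eef_rot: [3.141, -0.005, -3.09]
wrist_force: [-1.7, -0.4, -2.7]
finger_gap: 49.3
finger_force: 20.0
clock: 8.8
eef_pos: [435.0, -15.7, 52.1]
eef_rot: [-3.142, 0.0, -3.09]
wrist_force: [0.1, 0.5, -3.5]
finger_gap: 49.6
finger_force: 20.0
```

```bash
python3 -m creep '[[-1,[0,0,0.1],0],[-1,[0,0,0.2],0],[-1,[0,0,0.3],0],[-1,[0,0,0.3],0],[-1,[0,0,0.3],0]]'
```

```text
clock: 9.3
eef_pos: [434.9, -15.7, 49.0]
eef_rot: [-3.142, 0.0, -3.09]
wrist_force: [-0.3, -1.2, -0.1]
finger_gap: 49.7
finger_force: 20.0
```

```bash
python3 -m creep '[[0.7,[0,0,0],0],[0.7,[0,0,0],0],[0.7,[0,0,0],0],[0.7,[0,0,-3],0],[0.7,[0,0,-7],0],[0.7,[0,0,-10],0],[0.7,[0.4,4,-12],0],[0.7,[0.7,9,-12],0],[0.3,[1,14,-12],0],[0.1,[1.3,19,-12],0],[0,[1.65,24,-12],0],[0,[1.65,26.1,-12],0]]' 8; python3 -m creep '[[0,[0,0,0],0],[0,[0,0,0],0],[0,[0,0,0],0]]'; python3 - <<'E'
from m import *
w,p=snap('wrist','w4');t4,pt=snap('top','t4')
st=manip.read_state();print(st['eef_pos'],st['eef_rot'],st['finger_gap'])
q=proj(p,(405,244,18));print(q)
try:
    c,k,a=comp(w,bar(w),*q);print(c,a,cv2.minAreaRect(k))
    print(tri((p,*c),(pt,150.84,267.4),(ps,200.69,187.36)))
    W=np.array([onz(p,u,v,18)[:2] for u,v in k],np.float32);r=cv2.minAreaRect(W);print(r)
except Exception as e:print(e)
cv2.imwrite('pics/c4.png',np.hstack([cv2.resize(w,(400,300)),cv2.resize(t4[130:330,100:380],(400,300))]))
E
```

```text
clock: 10.5
eef_pos: [403.9, 247.4, 169.0]
eef_rot: [3.141, 0.0, -3.087]
wrist_force: [-0.1, -0.4, 0.1]
finger_gap: 51.2
finger_force: 0.0
clock: 10.8
eef_pos: [405.0, 243.3, 168.9]
eef_rot: [-3.141, -0.0, -3.091]
wrist_force: [0.2, -0.5, -0.0]
finger_gap: 46.7
finger_force: 0.0
[405.13916066 243.21637285 169.04007022] [-3.14159048e+00  1.52216726e-04 -3.09127520e+00] 47.03392550281939
(np.float64(280.9763047276459), np.float64(195.78717696737667))
[282.9875     203.62833333] 1200 ((282.5, 197.0), (64.0, 23.0), 90.0)
(array([407.89103805, 245.05857693,  14.590072  ]), [np.float64(4.945185770091805), np.float64(2.2304698725816), np.float64(2.918144862914472)])
((406.7704772949219, 245.24057006835938), (57.63430404663086, 20.51215362548828), 3.4927010536193848)
```

View pics/c4.png

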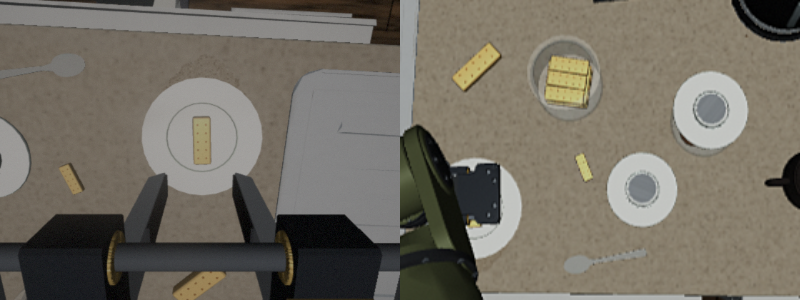

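The bar is at wrist pixel (282,197), aligned with the tool. The lid stands upright at top crop (642,188) and the canister is open at (567,80). Grasping the bar with 8 N.

```bash
python3 -m creep '[[0,[-0.1,0.17,4],0],[0,[-0.1,0.17,8],0],[0,[-0.1,0.17,11.5],0],[0,[-0.1,0.17,13.5],0],[0,[-0.1,0.17,14.2],0],[0,[-0.1,0.17,14.6],0],[0,[-0.1,0.17,14.6],0],[0,[-0.1,0.17,14.6],0]]' 8; python3 -m creep '[[-1,[0,0,0],0],[-1,[0,0,0],0],[-1,[0,0,0],0],[-1,[0,0,0],0],[-1,[0,0,0],0]]' 8
```

```text
clock: 11.7
eef_pos: [406.4, 246.1, 24.0]
eef_rot: [3.141, 0.002, -3.09]
wrist_force: [0.3, -0.8, 0.3]
finger_gap: 47.2
finger_force: 0.0
clock: 12.2
eef_pos: [405.9, 245.9, 23.1]
eef_rot: [3.142, 0.0, -3.09]
wrist_force: [-1.2, -0.6, 4.6]
finger_gap: 22.0
finger_force: 8.0
```

```bash
python3 -m creep '[[-1,[0,0,-0.5],0],[-1,[0,0,-1.5],0],[-1,[0,0,-3.5],0],[-1,[0,0,-6.5],0],[-1,[0,0,-10],0],[-1,[0,0,-13.5],0],[-1,[0,0,-16],0],[-1,[-2,-1.7,-17],0],[-1,[-5,-4.2,-17],0],[-1,[-8,-6.8,-17],0],[-1,[-11,-9.4,-17],0],[-1,[-13,-11,-17],0]]'; python3 -m creep '[[-1,[-2,-1.7,0],0],[-1,[-4,-3.4,0],0],[-1,[-4.8,-4.3,0],0],[-1,[-4.8,-4.3,0],0],[-1,[-4.8,-4.3,0],0],[-1,[-4.8,-4.3,0],0]]'; python3 - <<'E'
from m import *
w,p=snap('wrist','w5')
st=manip.read_state();print(st['eef_pos'],st['eef_rot'],st['finger_gap'],[proj(p,(592,102,z)) for z in(108,57)])
cv2.imwrite('pics/c5.png',cv2.resize(w,(784,588)))
E
```

```text
clock: 13.4
eef_pos: [542.7, 141.0, 193.7]
eef_rot: [-3.141, 0.001, -3.091]
wrist_force: [0.4, -0.2, -1.0]
finger_gap: 22.1
finger_force: 8.0
clock: 14.0
eef_pos: [590.8, 103.1, 193.3]
eef_rot: [3.142, 0.0, -3.089]
wrist_force: [0.9, -0.1, -0.3]
finger_gap: 21.8
finger_force: 8.0
[590.86340731 103.09250255 193.27489182] [ 3.14151350e+00  1.39649658e-04 -3.08881024e+00] 21.962908973434548 [(np.float64(278.44430354176836), np.float64(218.85431420074008)), (np.float64(278.6795269748425), np.float64(201.1251627393126))]
```

View pics/c5.png

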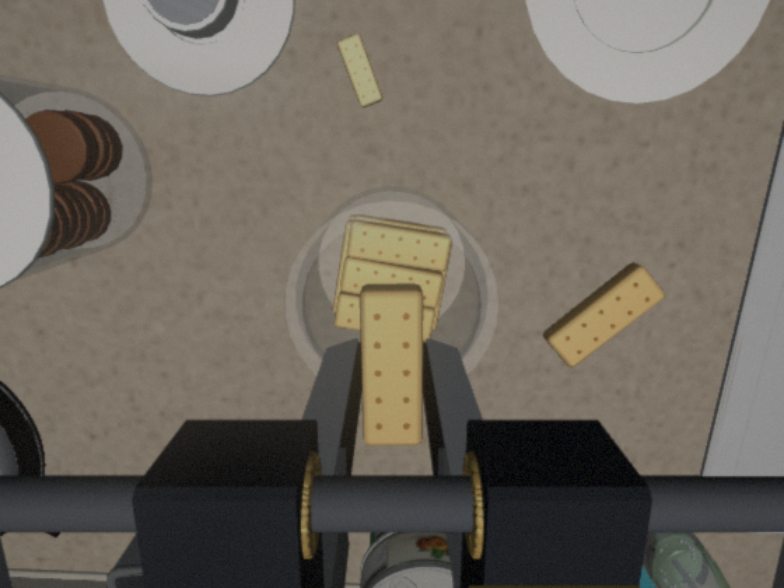

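The rim is centred at wrist (280,217) with the held bar directly over it and straight. Lowering.

```bash
python3 -m creep '[[-1,[-0.1,0,2],0],[-1,[-0.1,0,4],0],[-1,[-0.1,0,6],0],[-1,[-0.1,0,8],0],[-1,[-0.1,0,9.5],0],[-1,[-0.1,0,10.5],0],[-1,[-0.1,0,11],0],[-1,[-0.1,0,11.3],0],[-1,[-0.1,0,11.3],0],[-1,[-0.1,0,11.3],0]]'; python3 -m creep '[[-1,[0,0,0.1],0],[-1,[0,0,0.2],0],[-1,[0,0,0.3],0],[-1,[0,0,0.3],0],[-1,[0,0,0.3],0]]'
```

```text
clock: 15.05
eef_pos: [592.8, 102.4, 80.6]
eef_rot: [3.142, 0.001, -3.09]
wrist_force: [0.5, 0.6, 0.1]
finger_gap: 22.0
finger_force: 8.0
clock: 15.55
eef_pos: [592.5, 102.4, 76.9]
eef_rot: [-3.142, -0.0, -3.09]
wrist_force: [0.4, -0.7, -0.5]
finger_gap: 22.1
finger_force: 8.0
```

```bash
python3 -m creep '[[-1,[0,0,0.1],0],[-1,[0,0,0.15],0],[-1,[0,0,0.15],0],[-1,[0,0,0.15],0]]'
```

```text
clock: 15.95
eef_pos: [592.5, 102.4, 75.4]
eef_rot: [-3.142, -0.0, -3.09]
wrist_force: [0.7, -0.1, -0.3]
finger_gap: 21.7
finger_force: 8.0
```

```bash
python3 -m creep '[[-1,[0,0,0.1],0],[-1,[0,0,0.1],0],[-1,[0,0,0.1],0]]'
```

```text
clock: 16.25
eef_pos: [592.7, 102.4, 75.0]
eef_rot: [-3.142, 0.001, -3.09]
wrist_force: [-2.3, -0.4, 5.3]
finger_gap: 22.2
finger_force: 8.0
```

Contact at 5 N. Releasing, lifting and looking.

```bash
python3 -m creep '[[-0.1,[0,0,0],0],[-0.1,[0,0,0],0],[-0.1,[0,0,0],0],[-0.1,[0,0,-1.5],0],[-0.1,[0,0,-4],0],[-0.1,[0,0,-8],0],[0.7,[0,0,-12],0],[0.7,[0,0,-13],0],[0.7,[0,0,-13],0]]'; python3 - <<'E'
from m import *
w,p=snap('wrist','w6');print(manip.read_state()['eef_pos'],[proj(p,(592,102,z)) for z in(108,70)])
cv2.imwrite('pics/c6.png',cv2.resize(w,(784,588)))
E
```

```text
clock: 17.15
eef_pos: [593.0, 102.4, 206.8]
eef_rot: [3.141, 0.004, -3.09]
wrist_force: [-0.4, 0.1, -0.7]
finger_gap: 62.7
finger_force: 0.0
[592.38614686 102.37400654 204.71870255] [(np.float64(279.57822268657486), np.float64(210.23973865665272)), (np.float64(279.6155148284665), np.float64(197.87685412676436))]
```

View pics/c6.png

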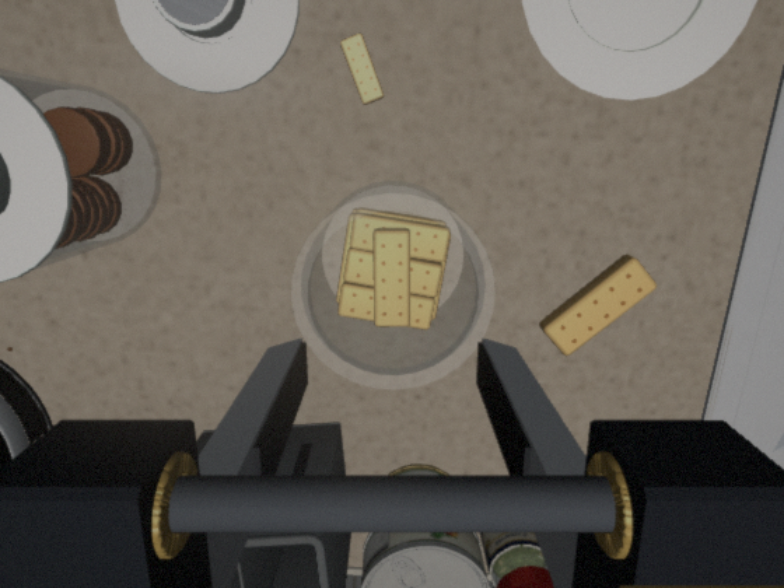

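The finger lies flat inside, with its top at (391,277). The rim's outer edges are at x=293 and 495, bottom 388. I'll compare those with the assumed centre, then go over the lid and take a clear top view.

```bash
python3 - <<'E'
from h import *
p=manip.camera_params('wrist');a=np.linspace(0,6.28,200)
for r in(54,45):
  Q=np.array([proj(p,(592+r*np.cos(x),102+r*np.sin(x),108)) for x in a])*1.4
  print(r,Q.min(0),Q.max(0))
E
python3 -m creep '[[0.7,[3,-2,0],0],[0.7,[7,-5,0],0],[0.7,[11,-7.5,0],0],[0.7,[14.5,-9.8,0],0],[0.7,[16.4,-11,0],0],[0.7,[16.4,-11,0],0],[0.7,[16.4,-11,0],0],[0.7,[16.4,-11,0],0]]' 20
python3 - <<'E'
from h import *
w,p=snap('wrist','w7');t,pt=snap('top','t7');st=manip.read_state();print(st['eef_pos'],st['eef_rot'])
a=np.linspace(0,6.28,200)
print('lid expect',proj(p,(435,-15.7,52)),proj(p,(435,-15.7,29)))
h=cv2.cvtColor(w,cv2.COLOR_BGR2HSV)
for r,n in((54,'outer'),(45,'in')):
  Q=np.array([proj(pt,(592+r*np.cos(x),102+r*np.sin(x),108)) for x in a]);print(n,Q.min(0),Q.max(0))
  c=((Q-[170,140])*5).astype(int)
  if n=='outer':im=cv2.resize(t[140:230,170:260],None,fx=5,fy=5,interpolation=cv2.INTER_CUBIC)
  for q in c[::6]: cv2.circle(im,tuple(map(int,q)),1,(0,0,255),-1)
cv2.imwrite('pics/c7.png',np.hstack([im,cv2.resize(w[:,:],(340,450))]))
E
```

```text
54 [288.33613668 192.56232904] [494.76255172 391.34956045]
45 [305.57077069 210.77489757] [477.51769822 376.29436824]
clock: 18.0
eef_pos: [434.7, -15.6, 203.8]
eef_rot: [3.141, -0.001, -3.089]
wrist_force: [0.3, 0.4, -0.0]
finger_gap: 80.1
finger_force: 0.0
[434.74282509 -15.50835178 203.90317783] [ 3.14134159e+00 -1.02321330e-03 -3.08900152e+00]
lid expect (np.float64(279.8904841423474), np.float64(195.98426652755498)) (np.float64(279.8892272347724), np.float64(190.32149062431472))
outer [187.67782996 152.40967712] [239.15746797 202.55395678]
in [191.97734386 156.52547862] [234.87651251 198.31144042]
```

View pics/c7.png

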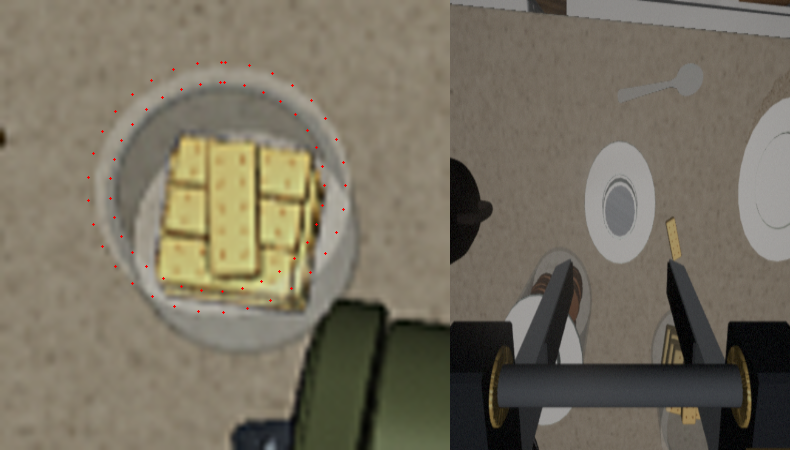

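The top view shows the rim within about 2 mm of the assumed circle (drawn in red), which the tapered plug can absorb. In the wrist view the lid stands upright at (278,194), where I left it. Regrasping it.

```bash
python3 -m creep '[[0.7,[0,0,4],0],[0.7,[0,0,8],0],[0.7,[0,0,11.5],0],[0.7,[0,0,14],0],[0.7,[0,0,15.2],0],[0.7,[0,0,15.4],0],[0.7,[0,0,15.4],0],[0.7,[0,0,15.4],0]]' 20; python3 -m creep '[[-1,[0,0,0],0],[-1,[0,0,0],0],[-1,[0,0,0],0],[-1,[0,0,0],0],[-1,[0,0,0],0],[-1,[0,0,0],0],[-1,[0,0,0],0]]'
```

```text
clock: 18.9
eef_pos: [435.1, -16.0, 51.5]
eef_rot: [-3.141, 0.002, -3.09]
wrist_force: [-0.6, 0.1, 0.5]
finger_gap: 79.9
finger_force: 0.0
clock: 19.6
eef_pos: [434.5, -16.0, 50.6]
eef_rot: [-3.142, 0.0, -3.09]
wrist_force: [-0.4, 1.3, 2.5]
finger_gap: 49.6
finger_force: 20.0
```

```bash
python3 -m creep '[[-1,[0,0,-0.5],0],[-1,[0,0,-2],0],[-1,[0,0,-5],0],[-1,[0,0,-9],0],[-1,[0,0,-13],0],[-1,[0,0,-14.5],0],[-1,[-3,2,-14.5],0],[-1,[-7,5,-14.5],0],[-1,[-11,7.7,-14.5],0],[-1,[-14.5,10.2,-14.5],0],[-1,[-16.2,10.95,-14.5],0],[-1,[-16.2,10.95,-14.5],0]]'; python3 -m creep '[[-1,[0,0,0],0],[-1,[0,0,0],0]]'
```

```text
clock: 20.8
eef_pos: [591.3, 103.0, 194.3]
eef_rot: [-3.142, -0.002, -3.088]
wrist_force: [-0.3, -0.1, -3.0]
finger_gap: 49.6
finger_force: 20.0
clock: 21.0
eef_pos: [589.8, 101.2, 195.5]
eef_rot: [-3.141, -0.001, -3.09]
wrist_force: [0.2, 0.2, -3.2]
finger_gap: 49.5
finger_force: 20.0
```

```bash
python3 -m creep '[[-1,[-0.1,0.1,1],0],[-1,[-0.1,0.1,2.5],0],[-1,[-0.1,0.1,3.5],0],[-1,[-0.1,0.1,4.2],0],[-1,[-0.1,0.1,4.5],0],[-1,[-0.1,0.1,4.5],0],[-1,[-0.1,0.1,4.5],0]]'; python3 -m creep '[[-1,[0,0,0.3],0],[-1,[0,0,0.6],0],[-1,[0,0,0.8],0],[-1,[0,0,0.8],0]]'
```

```text
clock: 21.7
eef_pos: [591.6, 102.8, 150.9]
eef_rot: [3.142, 0.001, -3.09]
wrist_force: [1.0, 0.2, -2.3]
finger_gap: 49.5
finger_force: 20.0
clock: 22.1
eef_pos: [591.3, 102.8, 142.1]
eef_rot: [-3.142, -0.001, -3.09]
wrist_force: [0.2, -0.2, -3.0]
finger_gap: 49.7
finger_force: 20.0
```

```bash
python3 -m creep '[[-1,[0,0,0.2],0],[-1,[0,0,0.4],0],[-1,[0,0,0.6],0],[-1,[0,0,0.6],0],[-1,[0,0,0.6],0]]'; python3 -m creep '[[-1,[0,0,0.1],0],[-1,[0,0,0.2],0],[-1,[0,0,0.2],0],[-1,[0,0,0.2],0]]'
```

```text
clock: 22.6
eef_pos: [591.4, 102.8, 136.4]
eef_rot: [-3.142, -0.0, -3.09]
wrist_force: [-0.3, 0.5, -1.6]
finger_gap: 49.7
finger_force: 20.0
clock: 23.0
eef_pos: [591.5, 102.8, 134.8]
eef_rot: [-3.142, 0.0, -3.09]
wrist_force: [-1.3, -1.1, 2.1]
finger_gap: 49.3
finger_force: 20.0
```

Seated at 134.8 (134.6 expected). Releasing, closing the fingers above, and checking.

```bash
python3 -m creep '[[0.4,[0,0,0],0],[0.4,[0,0,0],0],[0.4,[0,0,0],0],[0.4,[0,0,-1],0],[0.4,[0,0,-3],0],[-1,[0,0,-4.5],0],[-1,[0,0,-4.5],0],[-1,[0,0,-4.5],0],[-1,[0,0,-4.5],0],[-1,[0,0,-4.5],0],[-1,[0,0,-4.5],0]]'; python3 - <<'E'
from h import *
w,p=snap('wrist','w8');s,ps=snap('scene','s8');print(manip.read_state()['eef_pos'])
cv2.imwrite('pics/c8.png',np.hstack([cv2.resize(w,(400,400)),cv2.resize(s[130:230,240:350],(400,400))]))
E
```

```text
clock: 24.1
eef_pos: [591.3, 102.8, 178.9]
eef_rot: [-3.142, -0.001, -3.09]
wrist_force: [-0.3, -0.6, -0.4]
finger_gap: 21.1
finger_force: 0.0
[591.34458415 102.80277702 179.13406109]
```

View pics/c8.png

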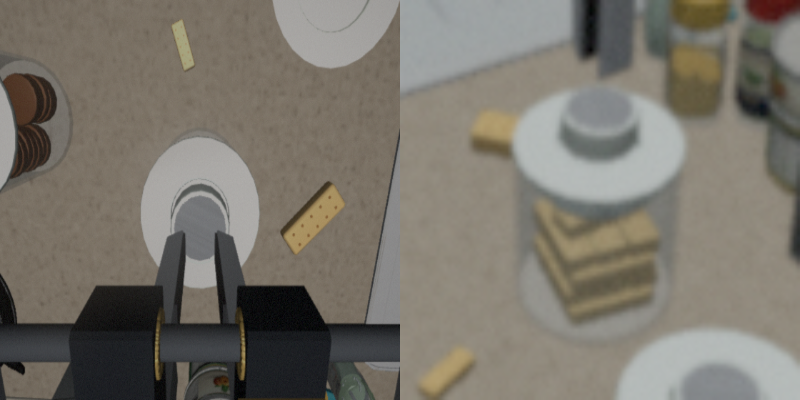

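The lid sits level on the canister as it did at first (crop 2, flange centre (598,145)), with the finger inside and the button up. Closing fully, then pressing.

```bash
python3 -m creep '[[-1,[0,0,0],0],[-1,[0,0,0],0],[-1,[0,0,0.6],0],[-1,[0,0,1.4],0],[-1,[0,0,2.2],0],[-1,[0,0,2.8],0],[-1,[0,0,3.4],0],[-1,[0,0,3.8],0],[-1,[0,0,4.2],0],[-1,[0,0,4.5],0],[-1,[0,0,4.7],0],[-1,[0,0,4.7],0]]'
```

```text
clock: 25.4
eef_pos: [591.3, 102.8, 132.3]
eef_rot: [-3.142, -0.0, -3.09]
wrist_force: [-3.8, -0.5, 4.9]
finger_gap: 0.4
finger_force: 2.4
```

```bash
python3 -m creep '[[-1,[0,0,0.2],0],[-1,[0,0,0.35],0],[-1,[0,0,0.5],0],[-1,[0,0,0.55],0],[-1,[0,0,0.55],0]]'
```

```text
clock: 25.9
eef_pos: [591.6, 102.8, 127.7]
eef_rot: [-3.142, 0.001, -3.09]
wrist_force: [-5.1, -0.7, 9.1]
finger_gap: 0.6
finger_force: 4.7
```

```bash
python3 -m creep '[[-1,[0,0,0.05],0],[-1,[0,0,0.1],0],[-1,[0,0,0.1],0]]'; python3 -m creep '[[-1,[0,0,-1],0],[-1,[0,0,-3],0],[-1,[0,0,-7],0],[-1,[0,0,-10],0],[-1,[0,0,-10],0],[-1,[0,0,-10],0]]'; python3 - <<'E'
from h import *
w,p=snap('wrist','w9');s,ps=snap('scene','s9');print(manip.read_state()['eef_pos'])
cv2.imwrite('pics/c9.png',np.hstack([cv2.resize(w,(400,400)),cv2.resize(s[130:230,240:350],(400,400))]))
E
```

```text
clock: 26.2
eef_pos: [591.8, 102.8, 127.6]
eef_rot: [3.142, 0.002, -3.09]
wrist_force: [-9.9, -0.7, 18.8]
finger_gap: 0.4
finger_force: 8.6
clock: 26.8
eef_pos: [591.6, 102.8, 225.9]
eef_rot: [3.142, 0.001, -3.09]
wrist_force: [-0.4, -1.2, -1.2]
finger_gap: 0.4
finger_force: 0.0
[591.10283083 102.77372001 224.5146366 ]
```

View pics/c9.png

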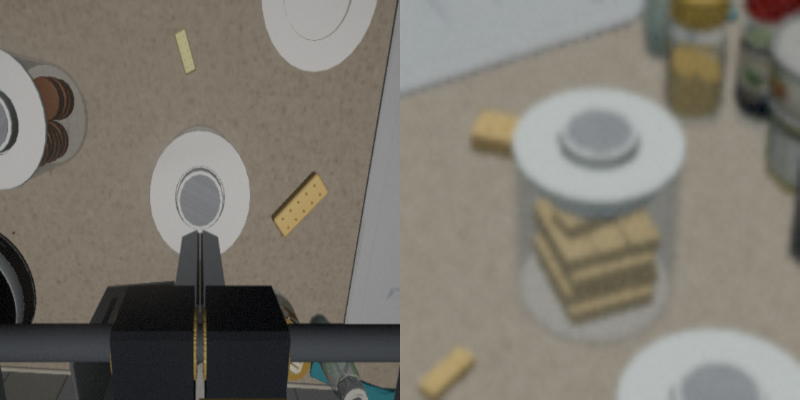

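The button is latched down (low at crop (598,130), the same as the closed canister's), the lid is home and the finger is inside. Handing in.

```bash
python3 -c "
from cell import manip
print(manip.sign_off())"
```

```text
the job is handed in; nothing more can be done
None
```

The shortbread finger is back in its canister, with the lid fully home and its button latched down; I handed the job in after about 27 s (no verdict was returned), and the highest wrist force I read while pressing the lid was about 19 N.

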